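# Take the dried slides out of the two-bay slide dryer

## Task

The slides in the two-bay slide dryer are dry. Stop that bay - press the square key in front of the bay that holds the loaded rack, then the round stop key, one key at a time - then lift the loaded rack straight up out of its bay by its handle, without forcing it against the sides, and set it down upright (do not drop it) in the aluminium tray, handle along the tray's length, and let go. Leave the other bay running, its empty rack where it is, and disturb nothing else.

Things in the scene. Friction and masses are not known exactly. Their poses are not given: they have to be found in the camera images.
- dryer: white bench-top slide dryer, fixed, 215 (x) x 224 (y) x 64 mm high. Origin on the bench, 115 mm behind its front edge, midway across; x to its rear, y to its left seen from the front (robot side). Two wells (bays) in the deck, 105 (x) x 89 (y) mm, 34 mm deep: a rack has 2.5 mm play all round, its frame ends 2 mm below the deck. On a lower ledge in front (46 mm high): three keys in a row
- bay_left (a point): centre of the floor of the left bay (30 mm above the bench, at x +22, y +53 mm of the dryer); axes as the dryer
- bay_right (a point): centre of the floor of the right bay (30 mm above the bench, at x +22, y -53 mm of the dryer); axes as the dryer
- key_left_top (a point): centre of the top of the square 26 mm key in front of the left bay (57 mm above the bench when up, at x -84, y +53 mm of the dryer)
- key_right_top (a point): centre of the top of the square 26 mm key in front of the right bay (57 mm above the bench when up, at x -84, y -53 mm of the dryer)
- key_stop_top (a point): centre of the top of the round 33 mm stop key between the square keys (59 mm above the bench when up, at x -84, y 0 of the dryer)
- key_left (a joint): travel of the left square key, 0 up to 0.005 m fully down; springs back; 1.5 N to start, 5 N fully down; counts as pressed beyond 3.5 mm
- key_right (a joint): travel of the right square key, as key_left
- key_stop (a joint): travel of the round stop key, as key_left
- rack_loaded: black open slide rack, 100 (x) x 84 (y) mm, frame 32 mm high, ten glass slides with white label ends in it, their tops 30 mm up; over its middle a rigid wire bail (two 6 mm wires at x +-45) carries the grip bar: grey, along x, 62 long, 12 thick (y), 14 mm high, centred 82 mm above the underside. Origin: centre of underside, z up; 170 to 340 g. Starts in either bay, x along the dryer's x
- rack_empty: black open slide rack, 100 (x) x 84 (y) mm, frame 32 mm high, without slides; over its middle a rigid wire bail (two 6 mm wires at x +-45) carries the grip bar: grey, along x, 62 long, 12 thick (y), 14 mm high, centred 82 mm above the underside. Origin: centre of underside, z up; 150 g. It starts in the other bay and stays there
- tray: bare aluminium transfer tray, fixed, 172 mm (x) x 132 mm (y), floor 3 mm thick, lip 10 mm high and 4 mm thick (inside 164 x 124 mm). Origin: centre of the underside, on the bench; x along its length
- tray_floor (a point): centre of the tray's floor (3 mm above the bench), axes as the tray
- stain_violet: bystander: capped dropper bottle, 47 mm across, 104 mm high, standing; origin: centre of its underside
- oil_bottle: bystander: oil bottle with pipette, 37 mm across, 129 mm high, standing; origin: centre of its underside
- tape_roll: bystander: roll of tape, 68 mm across, 18 mm high, lying; origin: centre of its underside
- timer: bystander: wind-up timer, 52 x 64 x 44 mm; origin: centre of its underside

How it is judged:
By the outcome, as a careful person would: the job done as asked, in the order asked, and still so for the second after the job is handed in, with the robot touching nothing.
It also fails if it takes over 45 s, if anything falls off the work surface, if the arm or the gripper's body presses on something with over 40 N, if the wrist force passes 120 N, or if a joint passes its speed limit or range.

## Robot

A 6-joint arm with a two-finger parallel gripper is mounted at the origin on a cart in front of the work surface, level with it; the furniture and walls round the work are solid. World frame = base frame: x ahead of the robot, y to its left, z up, the work surface at z = 0. Lengths are in mm, angles in rad, forces in N, time in s.
With the tool pointing down it reaches from about 400 to 925 mm from the base axis. Payload 12.5 kg.
Tool frame: the origin (TCP) lies midway between the tips of the shut fingers; the grasp point (between the pads) lies 19 mm behind it; z points along the fingers, y is the line along which they close (so a half turn about z gives the same grasp; the last joint's range is limited). The gripper opens to 95 mm and grips with 3 to 60 N. Pads are 20 mm wide; open, the fingers measure 119 mm over their backs; the gripper's body (75 mm by 180 mm) begins 59 mm behind the grasp point.
Start: joints at [1.083, 0.491, 1.559, -0, 1.092, -0.106], TCP at [232.855, 580.022, 214.661] pointing down, gripper open.
Joint ranges: [-3.1, 3.1], [-0.84, 2.19], [0.05, 2.79], [-1.13, 4.28], [0.06, 2.93], [-2.69, 2.69]. Speed limits (rad/s): [2.22, 2.22, 2.79, 3.14, 3.14, 3.14].

## Interface

Orientations are given as [roll, pitch, yaw] about the fixed x, y, z axes, in that order (R = Rz(yaw) Ry(pitch) Rx(roll)).
In Python, from cell import state, read_camera, camera_info, env gives the robot as it stands.
- The arm moves only by the tool move_arm, never from a script. Its argument "commands" is a list of rows, each a list of 3 entries, a list of its own where there are three numbers: the shift along the world's x, y, z in cm, then the turn, a rotation vector about the world's x, y, z in degrees, then the opening, from 0 (shut) to 1 (fully open). A call has 1 to 10 rows; each row shifts and turns the commanded pose from where the row before left it; what a row does not reach is not made up. A row lasts 1/10 s, in which the tool goes at most 50 mm and 8.59 degrees, less where a joint would pass 70% of its speed; a pose out of reach is approached as far as the arm can. A call with a gripper value outside its range is refused whole. The fingers move at their own pace and stop on an object; the grip force is fixed at half the most. Time passes only in rows, so rows that do not move let the fingers close. It gives the time, the measured TCP pose, the force, the opening and the grip force at its end, in the units of the state.
- state(): the state, without advancing time (a new reading comes with each control period).
- read_camera(name): name is "side" or "top" or "wrist"; returns the picture (384x512x3 uint8, blue, green, red); there is no depth.
- camera_info(name): a dict with "K" (3x3 intrinsics, pixels), "cam_to_world" (4x4, takes a point from camera to world coordinates). Camera axes: x right, y down, z forward; pixel columns grow to the right and rows downward; lengths in mm; the calibration is good to about 2 mm. A picture is of the moment at which its call begins: read the wrist's pose just before it. camera_info takes no time and is no camera call; for the wrist camera it gives the pose at the moment of the call.
- env.job_done(): hands the job in; it is judged then, once.
The state is a dict: "t": time; "joints": joint angles; "qvel": joint speeds; "tau": joint torques, N m; "eef_pos": TCP position; "tcp_rot": TCP orientation; "ft_force": force on the tool from outside, world axes, zero at the start; "moment": the same for the moment, N m; "opening": opening from 0.0 (shut) to 1.0 (fully open); "grip_force": force on a finger pad.
Only numpy, scipy, OpenCV 4.12 (cv2) and the standard library are available. Lean on these libraries where they do the work, as an engineer would, in place of code of your own. Each camera call takes 0.05 s, during which the arm holds its last target. There are 200 camera calls.

## Working session

There is one attempt and no reset: what is moved stays moved. The work goes in short steps, Python scripts to look and compute and a tool call to move; the robot and the scene stay as the last step left them, time stands still between calls to the robot, and variables do not carry over. Pictures are saved under pics/ and viewed, at most 10 in all, crops included, and the job is handed in when it is done.

Besides the shell and the picture viewer there is one more tool, called in YAML: its name, and indented under it one key for each argument. move_arm: Moves the arm, as the interface text tells. Its arguments: {"type":"object","properties":{"commands":{"type":"array"}},"required":["commands"]}

```bash
mkdir -p pics; python3 - <<'E'
from cell import *
import cv2,numpy as np
a=read_camera("top");b=read_camera("side")
cv2.imwrite("pics/t0.png",a);cv2.imwrite("pics/s0.png",b)
for n in("top","side"):
    c=camera_info(n);print(n,np.round(c["K"],1).tolist(),np.round(c["cam_to_world"],3).tolist())
print(state())
E
```

```text
top [[444.1, 0.0, 252.0], [0.0, 444.1, 193.3], [0.0, 0.0, 1.0]] [[0.005, -0.993, 0.121, 332.918], [-1.0, -0.006, -0.003, 54.077], [0.004, -0.121, -0.993, 1451.472], [0.0, 0.0, 0.0, 1.0]]
side [[455.4, 0.0, 257.6], [0.0, 455.4, 192.5], [0.0, 0.0, 1.0]] [[-0.997, 0.061, -0.048, 567.181], [0.074, 0.568, -0.82, 1397.6], [-0.023, -0.821, -0.571, 965.81], [0.0, 0.0, 0.0, 1.0]]
{'t': 0.1, 'joints': array([ 1.08341357e+00,  4.91501610e-01,  1.55938423e+00,  1.28600841e-05,
        1.09170165e+00, -1.05569707e-01]), 'qvel': array([-0.000858  , -0.00145984, -0.00133163,  0.00222929, -0.00085466,
       -0.00046212]), 'tau': array([ 1.71565836e-03, -6.13626122e+01, -2.58604610e+01,  6.93353964e-02,
        4.70776227e-02,  1.07876937e-05]), 'eef_pos': array([232.73549086, 579.82179326, 214.12021101]), 'tcp_rot': array([-3.14060456e+00, -1.16172185e-04,  2.75977362e+00]), 'ft_force': array([ 0.01607146, -0.6021639 , -1.22314769]), 'moment': array([-0.02370669, -0.02140983, -0.00356401]), 'grip_force': 0.0, 'opening': 1.0001823242690056}
```

View pics/t0.png

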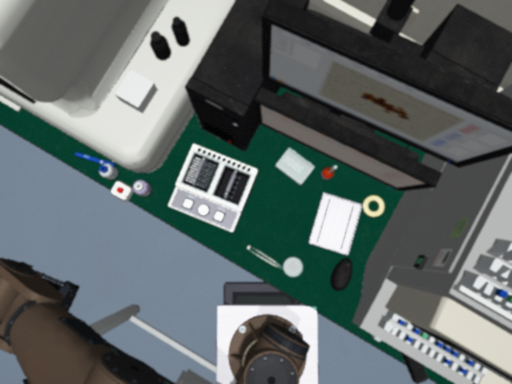

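View pics/s0.png

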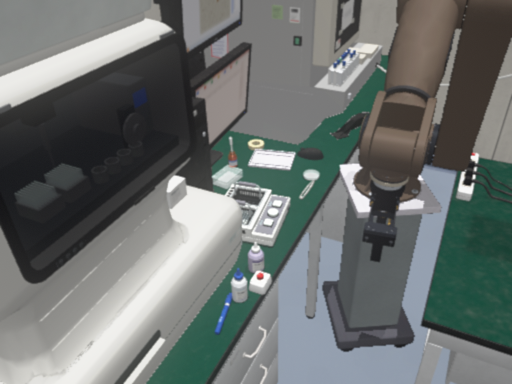

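Top view: the dryer is at about (213,187), the tray-sized object at (335,222), with a monitor beside it; next I zoom in.

```bash
python3 - <<'E'
import cv2
a=cv2.imread("pics/t0.png")
c=a[135:275,155:395]
cv2.imwrite("pics/t1.png",cv2.resize(c,(792,462),interpolation=cv2.INTER_CUBIC))
E
```

```text
(no output)
```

View pics/t1.png

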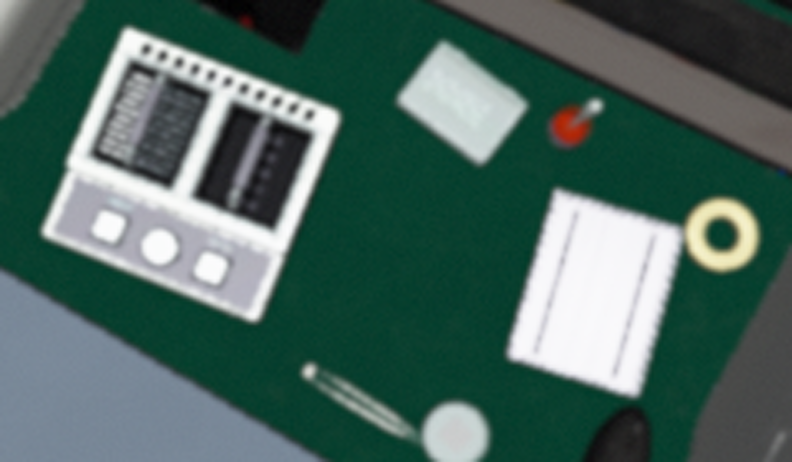

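Top crop: the left bay (150,125) shows white label ends, so it holds the loaded rack. The right bay (250,165) is empty of slides. The keys are at (109,226), (160,246), (210,268) and the tray is at (595,292).

```bash
cat > h.py <<'E'
from cell import *
import cv2,numpy as np
def ray(name,px,z,ci=None):
    c=ci or camera_info(name);T=np.array(c["cam_to_world"]);d=T[:3,:3]@np.linalg.solve(c["K"],[px[0],px[1],1.])
    return T[:3,3]+d*(z-T[2,3])/d[2]
E
python3 - <<'E'
from h import *
a=cv2.imread("pics/t0.png");g=cv2.cvtColor(a,cv2.COLOR_BGR2GRAY)
hsv=cv2.cvtColor(a,cv2.COLOR_BGR2HSV)
P=lambda x,y:(155+x/3.3-.35,135+y/3.3-.35)
m=((hsv[...,1]<70)&(g>150)).astype(np.uint8)
n,l,s,c=cv2.connectedComponentsWithStats(m)
for x,y in((335,222),(236,225)):
    i=l[y,x];print(x,y,s[i] if i else 0)
    if i:
        r=cv2.minAreaRect(cv2.findContours((l==i).astype(np.uint8),0,2)[0][0])
        b=np.array([ray("top",p,10 if x==335 else 30)[:2] for p in cv2.boxPoints(r)])
        print(np.round(b),'ctr',b.mean(0),np.linalg.norm(np.diff(b,axis=0),axis=1), np.degrees(np.arctan2(*(b[1]-b[0])[::-1])))
# keys: bright blob centroid
K=[]
for (x,y),z in(((109,226),57),((160,246),59),((210,268),57)):
    u,v=map(round,P(x,y));w=np.clip(g[v-6:v+7,u-6:u+7].astype(float)-215,0,None)
    yy,xx=np.mgrid[v-6:v+7,u-6:u+7];p=(w*xx).sum()/w.sum(),(w*yy).sum()/w.sum()
    q=ray("top",p,z);K.append(q);print("key",np.round(p,1),np.round(q,1))
d=K[0]-K[2];print("spacing",np.linalg.norm(d));ya=d[:2]/np.linalg.norm(d[:2]);xa=np.array([ya[1],-ya[0]])
ctr=np.mean(K,axis=0)[:2]+84*xa
print("yaw",np.degrees(np.arctan2(xa[1],xa[0])),"dryer",ctr,"bayL",ctr+22*xa+53*ya)
for x,y in((128,28),(340,115)): print("rearcorner",ray("top",P(x,y),64)[:2], ctr+100*xa+112*ya,ctr+100*xa-112*ya)
E
```

```text
335 222 [ 309  193   76   62 2461]
[[ 348. -132.]
 [ 551. -194.]
 [ 494. -390.]
 [ 292. -324.]] ctr [ 421.22116047 -260.01591788] [212.70087867 204.00272073 211.85844094] -17.104771610849564
236 225 0
key [187.5 203.1] [470.9 252.7  57. ]
key [202.8 209.3] [451.3 203.8  59. ]
key [218.4 215.7] [431.6 154.7  57. ]
spacing 105.64100785579569
yaw -21.82803328105865 dryer [529.27640746 172.49615757] bayL [569.40566574 213.51618476]
rearcorner [662.53714054 237.09279905] [663.75088132 239.28399988] [580.4627367   31.34390042]
rearcorner [578.4932414   31.86086837] [663.75088132 239.28399988] [580.4627367   31.34390042]
```

move_arm:
  commands:
    - [[2.4,-3.2,0],[0,0,0],0]
    - [[2.4,-3.3,0],[0,0,0],0]
    - [[2.4,-3.3,0],[0,0,0],0]
    - [[2.4,-3.3,0],[0,0,0],0]
    - [[2.4,-3.3,0],[0,0,0],0]
    - [[2.4,-3.3,0],[0,0,0],0]
    - [[2.4,-3.3,0],[0,0,0],0]
    - [[2.4,-3.3,0],[0,0,0],0]
    - [[2.4,-3.3,0],[0,0,0],0]
    - [[2.2,-3.1,0],[0,0,0],0]

```text
t: 1.1
eef_pos: [471.6, 251.4, 214.5]
tcp_rot: [-3.141, -0.0, 2.759]
ft_force: [0.6, 0.5, 0.0]
opening: 0.219
grip_force: 0.0
```

```bash
python3 - <<'E'
from h import *
P=lambda x,y:(155+x/3.3-.35,135+y/3.3-.35)
b=np.array([ray("top",P(*p),10)[:2] for p in((557,188),(683,226),(638,397),(508,356))])
e=np.roll(b,-1,0)-b
print(np.round(b),b.mean(0),np.linalg.norm(e,axis=1),np.degrees(np.arctan2(e[:,1],e[:,0])))
for n,p,z in(("blue",(108,170),100),("violet",(142,187),104),("timer",(122,190),44),("red",(330,172),129),("redlow",(327,175),60)):print(n,ray("top",p,z)[:2])
s=state();print(s["eef_pos"],s["tcp_rot"],s["t"],s["ft_force"])
for i in range(1):
    w=read_camera("wrist");cv2.imwrite("pics/w0.png",w);c=camera_info("wrist");np.savez("w0.npz",K=c["K"],T=c["cam_to_world"])
E
```

```text
[[ 516. -185.]
 [ 479. -309.]
 [ 311. -261.]
 [ 350. -134.]] [ 413.90124156 -222.02281085] [129.60961025 174.55241408 132.32125302 173.36816447] [-106.66313615  164.01980906   72.82895106  -16.86998476]
blue [567.79210187 493.66785599]
violet [515.00790158 386.15427723]
timer [513.08269627 464.37248514]
red [ 560.63672477 -185.5094851 ]
redlow [ 562.80953582 -188.32560749]
[471.62560004 251.36101847 214.4906373 ] [-3.14140555e+00 -2.49749742e-04  2.75948477e+00] 1.1 [0.56572694 0.50345396 0.0304499 ]
```

View pics/w0.png

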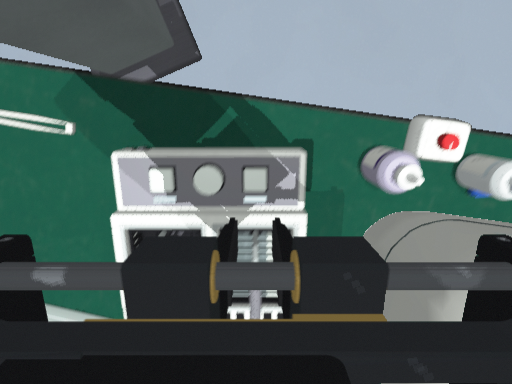

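The wrist view shows the keys at (161,180), (208,180) and (255,180). The loaded rack is under the fingers, and a white machine edge at (365,240) is close to the bay. I'll cross-check the keys and the height of that edge.

```bash
python3 - <<'E'
from h import *
f=np.load("w0.npz");ci=dict(K=f["K"],cam_to_world=f["T"])
w=cv2.imread("pics/w0.png");g=cv2.cvtColor(w,cv2.COLOR_BGR2GRAY);K=[]
for (u,v),z in(((255,180),57),((208,180),59),((161,180),57)):
    x=g[v-18:v+19,u-18:u+19];m=(x>195).astype(np.uint8);n,l,s,c=cv2.connectedComponentsWithStats(m)
    i=l[18,18];p=c[i]+[u-18,v-18];q=ray("",p,z,ci);K.append(q);print(p,s[i],np.round(q,1))
d=(K[0]-K[2])[:2];print(np.linalg.norm(d),np.degrees(np.arctan2(d[1],d[0]))-90)
ya=d/np.linalg.norm(d);xa=np.array([ya[1],-ya[0]]);ctr=np.mean(K,axis=0)[:2]+84*xa;print("bayL",ctr+22*xa+53*ya)
a=cv2.imread("pics/t0.png");c=camera_info("top");T=np.linalg.inv(c["cam_to_world"])
S=6;u0,v0=120,90;im=cv2.resize(a[v0:v0+95,u0:u0+130],None,fx=S,fy=S,interpolation=cv2.INTER_CUBIC)
def proj(q):
    r=c["K"]@(T[:3,:3]@q+T[:3,3]);return r[:2]/r[2]
def dot(q,col): 
    p=proj(q);cv2.circle(im,(int((p[0]-u0+.5)*S),int((p[1]-v0+.5)*S)),3,col,-1)
for (u,v) in((365,240),(400,213),(470,216),(480,212)):
    for k,z in enumerate((0,50,100,150,200)):
        dot(ray("",(u,v),z,ci),[(0,0,255),(0,160,255),(0,255,0),(255,128,0),(255,0,255)][k])
B=np.r_[ctr+22*xa+53*ya,171]
for sx in(-37,37): dot(B+np.r_[ya*90+xa*sx,0],(255,255,0))
cv2.imwrite("pics/t2.png",im)
E
```

```text
[255.         179.44611907] [   0    0   37   37 1327] [475.  248.4  57. ]
[208. 180.] [   0    0   37   37 1369] [455.6 199.6  59. ]
[155.83180428 181.03669725] [  5   7  17  24 327] [435.  144.2  57. ]
111.54197712826877 -21.00552904070915
bayL [573.17963251 208.90339205]
```

View pics/t2.png

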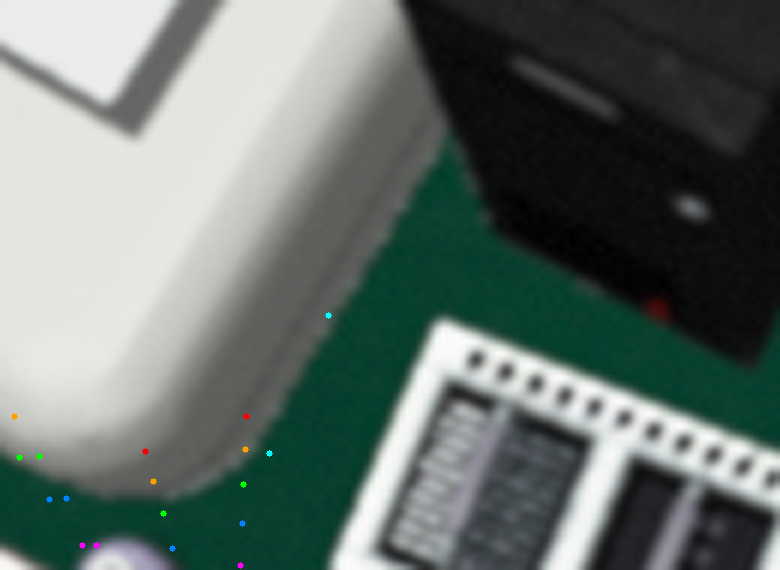

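The machine's wall foot is at about (300,370) in the crop. The gripper body corners (cyan, z 171) keep roughly 30 mm from the wall at that height. Pressing the left key now.

move_arm:
  commands:
    - [[0,0,-4],[0,0,0],0]
    - [[0,0,-4],[0,0,0],0]
    - [[0,0,-4],[0,0,0],0]
    - [[0,0,-2.4],[0,0,0],0]
    - [[0,0,-0.9],[0,0,0],0]
    - [[0,0,-0.5],[0,0,0],0]
    - [[0,0,-0.3],[0,0,0],0]
    - [[0,0,-0.1],[0,0,0],0]
    - [[0,0,0],[0,0,0],0]

```text
t: 2.05
eef_pos: [470.9, 253.1, 53.5]
tcp_rot: [3.141, 0.001, 2.76]
ft_force: [-3.0, -1.1, 3.3]
opening: 0.005
grip_force: 2.0
```

move_arm:
  commands:
    - [[0,0,-0.1],[0,0,0],0]
    - [[0,0,-0.1],[0,0,0],0]
    - [[0,0,0],[0,0,0],0]

```text
t: 2.35
eef_pos: [471.0, 253.1, 52.1]
tcp_rot: [3.141, 0.001, 2.76]
ft_force: [-6.5, -2.1, 18.0]
opening: 0.004
grip_force: 9.1
```

Bottomed out, so the left key is pressed. Next, the stop key.

move_arm:
  commands:
    - [[0,0,1.5],[0,0,0],0]
    - [[0,0,1.5],[0,0,0],0]
    - [[-1.0,-2.5,0],[0,0,0],0]
    - [[-0.9,-2.4,0],[0,0,0],0]
    - [[0,0,0],[0,0,0],0]
    - [[0,0,-1.6],[0,0,0],0]
    - [[0,0,-0.6],[0,0,0],0]
    - [[0,0,-0.4],[0,0,0],0]
    - [[0,0,-0.2],[0,0,0],0]
    - [[0,0,0],[0,0,0],0]

```text
t: 3.35
eef_pos: [452.5, 204.4, 54.0]
tcp_rot: [3.141, 0.001, 2.76]
ft_force: [-3.1, -4.4, 18.6]
opening: -0.0
grip_force: 9.6
```

move_arm:
  commands:
    - [[0,0,3],[0,0,0],0]
    - [[0,0,4],[0,0,0],0]
    - [[0,0,4],[0,0,0],0]
    - [[0,0,4],[0,0,0],0]
    - [[3,0.2,0],[0,0,0],1]
    - [[3,0.2,0],[0,0,0],1]
    - [[3,0.2,0],[0,0,0],1]
    - [[2.8,0.1,0],[0,0,0],1]
    - [[0,0,0],[0,0,0],1]
    - [[0,0,0],[0,0,0],1]

```text
t: 4.35
eef_pos: [569.6, 211.2, 202.2]
tcp_rot: [-3.141, -0.001, 2.76]
ft_force: [-0.7, -0.1, -0.8]
opening: 0.454
grip_force: 0.0
```

```bash
python3 - <<'E'
from h import *
w=read_camera("wrist");c=camera_info("wrist");cv2.imwrite("pics/w1.png",w);np.savez("w1.npz",K=c["K"],T=c["cam_to_world"])
s=state();print(s["eef_pos"],s["opening"],np.round(c["cam_to_world"],2))
E
```

```text
[569.09797248 211.21874526 202.42958443] 0.49409271154114615 [[ 3.7000e-01  9.0000e-01  2.4000e-01  5.0311e+02]
 [ 9.3000e-01 -3.6000e-01 -1.0000e-01  2.3810e+02]
 [-0.0000e+00  2.6000e-01 -9.7000e-01  3.7308e+02]
 [ 0.0000e+00  0.0000e+00  0.0000e+00  1.0000e+00]]
```

View pics/w1.png

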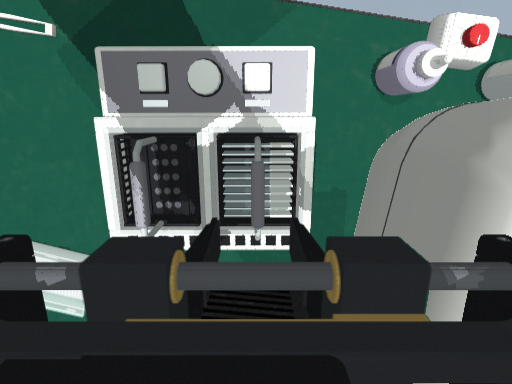

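Wrist view: the slides are clearly in the left bay. Its grip bar runs from (258,162) to (258,226), and the dryer aligns with the image axes.

```bash
python3 - <<'E'
from h import *
f=np.load("w1.npz");ci=dict(K=f["K"],cam_to_world=f["T"])
w=cv2.imread("pics/w1.png").astype(int);g=w.sum(2)/3
for v in(160,164,170,180,200,215,222,226,230):print(v,g[v,244:274:1].astype(int))
a,b=ray("",(258,162),119,ci),ray("",(258,226),119,ci);print(a,b,np.linalg.norm(a-b),(a+b)/2,np.degrees(np.arctan2(*(b-a)[1::-1])))
for u,v in((257,77),(205,77),(152,77)):print(ray("",(u,v),57,ci))
E
```

```text
160 [ 98 107 108 108 107 107 105  94  93  95 101 120 124 130 128 126 118  93
  94  97 108 108 109 108 109 113 150 150 150 150]
164 [31 50 63 62 61 56 38 64 89 93 93 95 96 95 96 95 95 93 91 87 68 63 62 60
 59 38 26 52 52 51]
170 [195 195 195 195 195 194 193  83  91  93  95  98  98  97  97  96  96  94
  92  90 111 187 188 187 186 189 213 192 179 179]
180 [ 84  84  84  86  85  83  83  82  91  92  94  98  97  97  96  98  96  94
  90  90  82  85  85  84  86 119 140 142 143 141]
200 [154 157 156 157 160 160 158 101  90  91  94  95  95  95  96  96  95  93
  91  90 109 164 165 166 167 178 219 171 171 171]
215 [192 191 191 192 191 193 191 110  90  91  93  96  96  96  96  95  94  93
  91  89 135 197 197 204 205 208 252 251 251 251]
222 [21 21 19 18 20 21 21 69 90 92 93 95 95 95 94 95 95 92 92 88 48 20 15 20
 18 19 21 20 19 20]
226 [115 115 116 114 117 116 115 116 108  88  91  93  93  93  93  94  92  91
  89 111 122 123 123 123 123 122 122 122 122 122]
230 [215 216 215 216 216 218 215 216 216 215 172 120 128 207 205 204 181 217
 217 217 217 219 218 217 220 218 218 218 219 217]
[541.37754002 225.60393551 119.        ] [595.65463214 204.03335654 119.        ] 58.40627197242549 [568.51608608 214.81864602 119.        ] -21.6736592235312
[471.42407224 253.00035324  57.        ]
[452.21462547 205.10869819  57.        ]
[432.62646126 156.27285118  57.        ]
```

move_arm:
  commands:
    - [[0,0.3,0],[0,0,0],0.8]
    - [[0,0,-2],[0,0,0],0.8]
    - [[0,0,-3],[0,0,0],0.8]
    - [[0,0,-3],[0,0,0],0.8]
    - [[0,0,-2],[0,0,0],0.8]
    - [[0,0,-0.9],[0,0,0],0.8]
    - [[0,0,0],[0,0,0],0.8]
    - [[0,0,0],[0,0,0],0.8]

```text
t: 5.2
eef_pos: [570.1, 214.3, 94.7]
tcp_rot: [3.141, 0.001, 2.76]
ft_force: [0.2, 1.2, -0.5]
opening: 0.801
grip_force: 0.0
```

move_arm:
  commands:
    - [[0,0,0],[0,0,0],0.3]
    - [[0,0,0],[0,0,0],0.3]
    - [[0,0,0],[0,0,0],0.3]
    - [[0,0,0],[0,0,0],0.3]
    - [[0,0,0],[0,0,0],0.25]
    - [[0,0,0],[0,0,0],0.2]

```text
t: 5.8
eef_pos: [569.8, 214.0, 93.7]
tcp_rot: [3.142, -0.0, 2.76]
ft_force: [-0.1, 0.1, 0.4]
opening: 0.353
grip_force: 0.0
```

move_arm:
  commands:
    - [[0,0,0],[0,0,0],0.16]
    - [[0,0,0],[0,0,0],0.16]
    - [[0,0,0],[0,0,0],0.16]
    - [[0,0,0],[0,0,0],0.14]
    - [[0,0,0],[0,0,0],0.12]
    - [[0,0,0],[0,0,0],0.12]

```text
t: 6.4
eef_pos: [569.8, 214.0, 93.6]
tcp_rot: [-3.142, -0.0, 2.76]
ft_force: [0.0, -1.0, -0.2]
opening: 0.122
grip_force: 29.6
```

move_arm:
  commands:
    - [[0,0,0.3],[0,0,0],0]
    - [[0,0,0.5],[0,0,0],0]
    - [[0,0,0.5],[0,0,0],0]
    - [[0,0,0],[0,0,0],0]

```text
t: 6.8
eef_pos: [570.2, 214.2, 107.5]
tcp_rot: [3.141, 0.001, 2.76]
ft_force: [-0.2, -0.0, -3.2]
opening: 0.129
grip_force: 30.0
```

move_arm:
  commands:
    - [[0,0,0.8],[0,0,0],0]
    - [[0,0,1],[0,0,0],0]
    - [[0,0,1.2],[0,0,0],0]
    - [[0,0,1.5],[0,0,0],0]
    - [[0,0,2],[0,0,0],0]
    - [[0,0,2],[0,0,0],0]
    - [[0,0,2],[0,0,0],0]
    - [[0,0,0],[0,0,0],0]

```text
t: 7.6
eef_pos: [570.8, 214.3, 215.1]
tcp_rot: [3.138, 0.004, 2.76]
ft_force: [-0.0, 0.5, -2.7]
opening: 0.124
grip_force: 30.0
```

Free of the bay, with clean forces. Carrying it to the tray at (414,-222), turned +5.2° to match the tray yaw of -16.6°.

move_arm:
  commands:
    - [[-0.5,-1.4,0],[0,0,0.6],0]
    - [[-0.9,-2.5,0],[0,0,0.6],0]
    - [[-1.2,-3.3,0],[0,0,0.6],0]
    - [[-1.3,-3.6,0],[0,0,0.6],0]
    - [[-1.3,-3.6,0],[0,0,0.6],0]
    - [[-1.3,-3.6,0],[0,0,0.6],0]
    - [[-1.3,-3.6,0],[0,0,0.6],0]
    - [[-1.3,-3.6,0],[0,0,0.6],0]
    - [[-1.3,-3.6,0],[0,0,0.4],0]
    - [[-1.3,-3.6,0],[0,0,0],0]

```text
t: 8.6
eef_pos: [451.9, -111.2, 211.4]
tcp_rot: [3.141, -0.0, 2.851]
ft_force: [0.1, -0.1, -2.6]
opening: 0.12
grip_force: 30.0
```

move_arm:
  commands:
    - [[-1.2,-3.3,0],[0,0,0],0]
    - [[-1.2,-3.3,0],[0,0,0],0]
    - [[-0.9,-2.6,0],[0,0,0],0]
    - [[-0.4,-1.3,0],[0,0,0],0]
    - [[0,0,0],[0,0,0],0]

```text
t: 9.1
eef_pos: [415.4, -216.0, 211.3]
tcp_rot: [3.141, -0.0, 2.848]
ft_force: [-0.1, 1.0, -3.0]
opening: 0.126
grip_force: 30.0
```

```bash
python3 - <<'E'
from h import *
w=read_camera("wrist");c=camera_info("wrist");np.savez("w2.npz",K=c["K"],T=c["cam_to_world"])
t=read_camera("top")[130:290,210:410]
s=state();print(s["eef_pos"],s["tcp_rot"],s["ft_force"],s["grip_force"])
cv2.imwrite("pics/w2.png",np.hstack([cv2.resize(w,(400,300)),cv2.resize(t,(375,300))]));cv2.imwrite("pics/w2full.png",w)
E
```

```text
[ 415.82682787 -214.46478702  211.41345474] [ 3.14106991e+00 -4.73754372e-04  2.85005885e+00] [ 1.11111482 -0.59757481 -3.69799386] 29.999004006385803
```

View pics/w2.png

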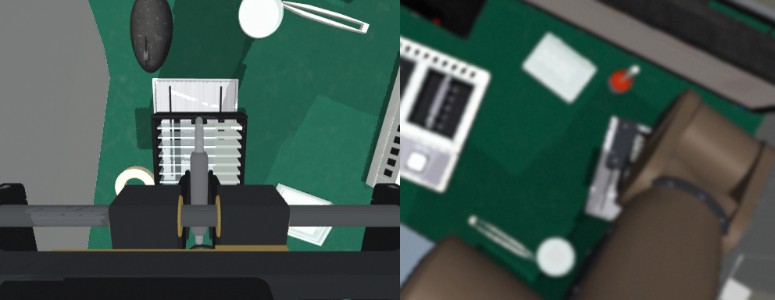

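The wrist view shows the rack above the tray, aligned with it. The tray's near edge runs from (153,79) to (239,78) at 400 px width, and I'll check the centre from that.

```bash
python3 - <<'E'
from h import *
f=np.load("w2.npz");ci=dict(K=f["K"],cam_to_world=f["T"])
a,b=[ray("",(u*1.28,v*1.28),10,ci)[:2] for u,v in((153,79),(239,78))]
d=a-b;print(a,b,np.linalg.norm(d),np.degrees(np.arctan2(d[1],d[0])))
n=np.array([-d[1],d[0]])/np.linalg.norm(d);n*=np.sign(n[0]);print((a+b)/2+86*n)
E
```

```text
[ 313.73532882 -257.35485778] [ 350.08969038 -131.47663789] 131.02276843920112 -106.10902485378449
[ 414.53575929 -218.27782258]
```

move_arm:
  commands:
    - [[-0.1,-0.5,-1],[0,0,0],0]
    - [[0,0,-2],[0,0,0],0]
    - [[0,0,-3],[0,0,0],0]
    - [[0,0,-3],[0,0,0],0]
    - [[0,0,-2.5],[0,0,0],0]
    - [[0,0,-1.5],[0,0,0],0]
    - [[0,0,-0.7],[0,0,0],0]
    - [[0,0,-0.3],[0,0,0],0]
    - [[0,0,0],[0,0,0],0]
    - [[0,0,0],[0,0,0],0]

```text
t: 10.2
eef_pos: [415.2, -220.1, 72.2]
tcp_rot: [-3.141, 0.001, 2.851]
ft_force: [-0.0, -0.6, -2.4]
opening: 0.123
grip_force: 30.0
```

move_arm:
  commands:
    - [[0,0,-0.2],[0,0,0],0]
    - [[0,0,-0.2],[0,0,0],0]
    - [[0,0,-0.1],[0,0,0],0]
    - [[0,0,0],[0,0,0],0]
    - [[0,0,0],[0,0,0],0]

```text
t: 10.7
eef_pos: [414.8, -220.0, 66.7]
tcp_rot: [3.142, -0.0, 2.851]
ft_force: [0.3, -0.5, -3.1]
opening: 0.125
grip_force: 30.0
```

move_arm:
  commands:
    - [[0,0,-0.05],[0,0,0],0]
    - [[0,0,-0.05],[0,0,0],0]
    - [[0,0,0],[0,0,0],0]

```text
t: 11.0
eef_pos: [414.9, -220.0, 66.6]
tcp_rot: [-3.141, 0.001, 2.851]
ft_force: [-3.3, 2.7, 14.1]
opening: 0.126
grip_force: 30.0
```

Seated. Releasing and withdrawing.

move_arm:
  commands:
    - [[0,0,0.05],[0,0,0],0.12]
    - [[0,0,0],[0,0,0],0.16]
    - [[0,0,0],[0,0,0],0.3]
    - [[0,0,0],[0,0,0],0.5]
    - [[0,0,0],[0,0,0],0.6]
    - [[0,0,0],[0,0,0],0.6]
    - [[0,0,0],[0,0,0],0.6]
    - [[0,0,0],[0,0,0],0.6]

```text
t: 11.8
eef_pos: [414.9, -220.0, 66.1]
tcp_rot: [3.142, 0.0, 2.851]
ft_force: [-0.1, -0.3, -0.4]
opening: 0.582
grip_force: 0.0
```

move_arm:
  commands:
    - [[0,0,1],[0,0,0],0.6]
    - [[0,0,3],[0,0,0],0.6]
    - [[0,0,4],[0,0,0],0.6]
    - [[0,0,4],[0,0,0],0.6]
    - [[0,0,4],[0,0,0],0.6]
    - [[0,3,0],[0,0,0],0.6]
    - [[0,4,0],[0,0,0],0.6]
    - [[0,4,0],[0,0,0],0.6]
    - [[0,4,0],[0,0,0],0.6]
    - [[0,4,0],[0,0,0],0.6]

```text
t: 12.8
eef_pos: [414.4, -28.5, 227.0]
tcp_rot: [3.141, 0.001, 2.85]
ft_force: [0.6, 0.6, -0.2]
opening: 0.598
grip_force: 0.0
```

```bash
python3 - <<'E'
from h import *
w=read_camera("wrist");t=read_camera("top")[130:290,155:395]
cv2.imwrite("pics/f.png",np.hstack([cv2.resize(w,(320,300)),cv2.resize(t,(450,300))]))
print(state()["ft_force"])
E
```

```text
[-0.72304773 -0.22988993 -0.19216571]
```

View pics/f.png

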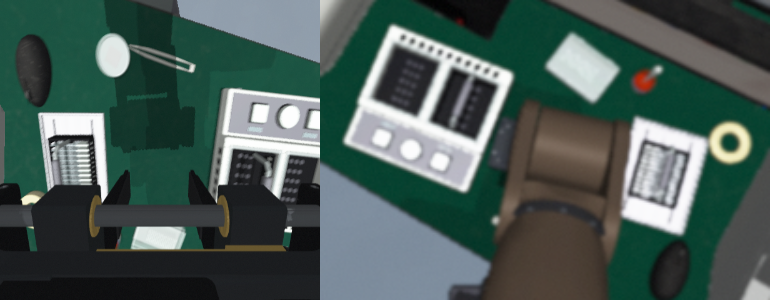

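The loaded rack stands upright and centred in the tray at (665,172) in the top view. The left bay is empty, and the empty rack is still in the right bay at (465,95).

```bash
python3 -c "
from cell import env
print(env.job_done())"
```

```text
the job is handed in; nothing more can be done
None
```

I stopped the left bay (square key, then stop key), lifted its loaded rack out, set it upright in the tray with the handle along the tray's length, let go, and handed the job in at about 13 s of the 45 s allowed; the hand-in gave no verdict.

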